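# Slide the yerba canister's latch shut with a fingertip

### The job

The pouring latch on the lid of the yerbera, the taller of the two white canisters, has been left open: push it fully shut with your fingertips, then withdraw. Push lightly, without pressing hard on the lid, so that the canister stays standing where it is (do not pick it up), and leave the shorter sugar canister and its latch, the mate, the tins and the spoon alone.

Things in the scene. Friction and masses are not known exactly. Their poses are not given: they have to be found in the camera images.
- yerbera: The taller white rectangular plastic canister, loose, about 0.85 kg full; pushed sideways at the lid with about 2.5 N it begins to tip. Body 116 x 84 mm, lid 122 (x) x 90 (y) mm, flat lid face 172 mm above the shelf. Origin: centre of its underside; z up; x along its long side, from the thumb-tab end to the pouring end: the latch shuts towards +x.
- yerbera_mouth (a point): Centre of the pouring opening in the yerbera's lid, at the level of the lid face, 29 mm to +x of the canister's middle; opening 34 (x) x 30 (y) mm, 12 mm deep. The latch runs between two guide rails 6.5 mm high along x (outer faces 22.5 mm either side of the middle line, from x = -43 to 55 mm of the canister's frame), with an equally high end stop at x = 55 to 58 mm.
- yerbera_latch (a joint): Sliding latch in the yerbera's lid, in m: 0 fully open, 0.036 fully shut against its stop; found at 0 to 0.012. It stays where it is left and takes about 0.6 N to slide. A flat white plate 44 x 36 x 3.5 mm that covers the opening when shut, with an upright thumb tab across its rear (-x) end.
- yerbera_tab (a point): Centre of the top edge of the thumb tab on the yerbera's latch: the thing to push. Tab 8 mm thick along x, 26 mm wide along y; its top is 16 mm above the lid face and 9.5 mm above the rails. Axes as the canister's. In the canister's frame: x = -22 mm + the joint value, y = 0, z = 188 mm.
- sugar: The shorter white canister, loose, about 0.75 kg: same footprint, lid and latch, its lid face at 112 mm. To be left alone. Origin: centre of its underside; x as for the yerbera.
- sugar_tab (a point): Centre of the top edge of the thumb tab of the sugar canister's latch, which may stand anywhere between open and shut and is left as it is.
- mate: Round red enamel mate cup, 86 mm across, 85 mm tall, with a steel bombilla leaning in it that rises to 184 mm and reaches 66 mm from the cup's axis to its own +x. Loose, left alone. Origin: centre of its underside.
- tins: Aluminium tier pair: two stacked round tins with lid, straps and bail handle, 134 mm across, 153 mm to the top of the handle. Loose, left alone. Origin: centre of its underside.
- spoon: White ceramic soup spoon lying on the shelf beyond the row, 155 mm long, 19 mm high, bowl to its +y. Loose, left alone. Origin: middle of its length, at the shelf.
Mind the look-alikes: they are no part of the job. Leave any green or turquoise look-alike of the yerbera alone.

How it is judged:
By the outcome, as a careful person would: the job done as asked, in the order asked, and still so for the second after the job is handed in, with the robot touching nothing.
It also fails if it takes over 40 s, if anything falls off the work surface, if the arm or the gripper's body presses on something with over 40 N, if the wrist force passes 120 N, or if a joint passes its speed limit or range.

### The arm

A 6-joint arm with a two-finger parallel gripper is mounted at the origin on the work surface. World frame = base frame: x ahead of the robot, y to its left, z up, the work surface at z = 0. Lengths are in m, angles in rad, forces in N, time in s.
With the tool pointing down it reaches from about 0.35 to 0.875 m from the base axis. Payload 4.2 kg.
Tool frame: the origin (TCP) lies at the very end of the fingers, on their centre line; the grasp point (between the pads) lies 19 mm behind it (robot.hold_point_z is the distance from the TCP to the grasp point, in m); z points along the fingers, y is the line along which they close (so a half turn about z gives the same grasp; the last joint's range is limited). The gripper opens to 87 mm and grips with 3 to 60 N. Pads are 19 mm wide; open, the fingers measure 117 mm over their backs; the gripper's body (75 mm by 190 mm) begins 51 mm behind the grasp point.
Start: joints at [1.456, 0.385, 0.008, 0, -1.194, -0.259], TCP at [0.228, 0.582, 0.223] pointing down, gripper open.
Joint ranges: [-3.14, 3.14], [-1.21, 2.06], [-1.07, 1.41], [-3.16, 2.05], [-2.99, -0.16], [-3.1, 3.1]. Speed limits (rad/s): [2.79, 2.79, 3.14, 3.14, 3.14, 3.14].

### API

Orientations are given as a unit quaternion [x, y, z, w].
In Python, from plant import state, capture, get_calibration, sign_off, finder, robot gives the robot as it stands.
- The arm moves only by the tool send_rows, never from a script. Its argument "increments" is a list of rows, each a list of 3 entries, a list of its own where there are three numbers: the finger opening in mm, from 0 to 87, then the shift along the tool's x, y, z in mm, then the turn about the tool's z in degrees. In form: [[hand, [tx, ty, tz], roll], ...]. A call has 1 to 20 rows; each row shifts and turns the commanded pose from where the row before left it, along the tool's axes as they then stand; what a row does not reach is not made up. A row lasts 1/10 s, in which the tool goes at most 50 mm and 8.59 degrees, less where a joint would pass 70% of its speed; a pose out of reach is approached as far as the arm can. A call is refused whole if a number of a shift passes 50 or a number of a turn 8.59, either way. A call with a gripper value outside its range is refused whole. The fingers move at their own pace and stop on an object; "squeeze" is the grip in N (left out, the last holds). Time passes only in rows, so rows that do not move let the fingers close. It gives the time, the measured TCP pose, the force, the opening and the grip force at its end, in the units of the state.
- state(): the state, without advancing time (a new reading comes with each control period).
- capture(name): name is "side" or "top" or "wrist"; returns (picture, depth): 400x640x3 uint8, red, green, blue; 400x640 float32, m along the optical axis (not along the pixel's ray), 0 where there is no reading.
- get_calibration(name): a dict with "camera_matrix" (3x3 intrinsics, pixels), "rvec" (rotation vector, rad) and "tvec" (3), from world to camera coordinates, as OpenCV has them. Camera axes: x right, y down, z forward; pixel columns grow to the right and rows downward; lengths in m; the calibration is good to about 2 mm. A picture is of the moment at which its call begins: read the wrist's pose just before it. get_calibration takes no time and is no camera call; for the wrist camera it gives the pose at the moment of the call.
- sign_off(): hands the job in; it is judged then, once.
Trained networks look in the newest picture that a camera, given by its name, has taken for a name from the list of things; names that differ only in an ending like _2 or _b are one class to them, and where a whole thing is asked for, a point or a joint stands for the part that bears it (a point fixed in the world has none). Each returns a list of dicts, best first, with "p" (0 to 1); they miss things now and then, are a little off and sometimes report something else, mostly with a low value. They report only what shows in the picture. A call takes as long as a camera call. They do not tell look-alikes from the thing itself.
- finder.silhouettes(query, camera): "mask" (400x640 bool, what is visible of it) and "pixel" ([column, row] in pixels, amid what is visible of it).
The state is a dict: "time_s": time; "qpos": joint angles; "qvel": joint speeds; "tau": joint torques, N m; "tool_pos": TCP position; "ee_rot": TCP orientation; "contact_force": force on the tool from outside, world axes, zero at the start; "torque": the same for the moment, N m; "opening": finger opening in m; "gripper_force": force on a finger pad.
Only numpy, scipy, OpenCV 4.12 (cv2) and the standard library are available. Lean on these libraries where they do the work, as an engineer would, in place of code of your own. Each camera call takes 0.05 s, during which the arm holds its last target. There are 200 camera calls.

## Working session

There is one attempt and no reset: what is moved stays moved. The work goes in short steps, Python scripts to look and compute and a tool call to move; the robot and the scene stay as the last step left them, time stands still between calls to the robot, and variables do not carry over. Pictures are saved under pics/ and viewed, at most 10 in all, crops included, and the job is handed in when it is done.

Besides the shell and the picture viewer there is one more tool, called after "Call:" as a command line: name --argument value ..., lists and objects as JSON in quotes. send_rows: Moves the arm, as the interface text tells. Its arguments: {"type":"object","properties":{"increments":{"type":"array","items":{"type":"array"}},"squeeze":{"type":"number"}},"required":["increments"]}

```bash
mkdir -p pics; cat > h.py <<'E'
import numpy as np, cv2
from plant import state, capture, get_calibration, sign_off, finder, robot
def pts(cam, depth, mask=None):
    c=get_calibration(cam); K=c["camera_matrix"]; R=cv2.Rodrigues(np.array(c["rvec"],float))[0]; t=np.array(c["tvec"],float).ravel()
    v,u=np.indices(depth.shape); z=depth
    P=np.stack([(u-K[0][2])/K[0][0]*z,(v-K[1][2])/K[1][1]*z,z],-1)
    W=(P-t)@R
    W[depth==0]=np.nan
    return W
E
python3 - <<'E'
from h import *
s=state(); print(s)
for cam in("top","side"):
    im,d=capture(cam); W=pts(cam,d)
    np.savez(f"pics/{cam}.npz",im=im,d=d,W=W)
    out=im.copy()
    for q in("yerbera","yerbera_tab","sugar","sugar_tab","mate","tins","spoon"):
        for r in finder.silhouettes(q,cam)[:4]:
            m=r["mask"]; p=np.nanmedian(W[m],0); print(cam,q,round(r["p"],2),np.round(r["pixel"]),m.sum(),p.round(3),np.nanmax(W[m][:,2]).round(3))
    cv2.imwrite(f"pics/{cam}.png",out[:,:,::-1])
E
```

```text
{'time_s': 0.0, 'qpos': array([ 1.45561043e+00,  3.85553845e-01,  6.63541219e-03, -5.11044969e-04,
       -1.19402516e+00, -2.58601574e-01]), 'qvel': array([-0.00091168, -0.00088169,  0.00137654, -0.00081108, -0.00084485,
       -0.00119839]), 'tau': array([ 7.45436319e-04, -3.90660703e+01,  1.87402868e+01,  4.21951979e+00,
        1.10413073e-02, -1.94752265e-04]), 'tool_pos': array([0.22797295, 0.58128545, 0.22146322]), 'ee_rot': array([ 9.82568028e-01, -1.85900136e-01, -1.59966142e-04,  1.08788946e-03]), 'contact_force': array([ 1.03324255, -0.22200433,  0.37045175]), 'torque': array([0.0232755 , 0.01094056, 0.00662173]), 'gripper_force': 0.0, 'opening': 0.0869989655856662}
top yerbera 0.98 [458. 198.] 2567 [ 0.533 -0.358  0.172] 0.192
top yerbera 0.69 [463. 270.] 2418 [ 0.352 -0.35   0.172] 0.192
top yerbera 0.56 [419. 129.] 2445 [ 0.705 -0.254  0.172] 0.192
top yerbera_tab 0.81 [472. 271.] 266 [ 0.35  -0.369  0.178] 0.192
top yerbera_tab 0.79 [466. 202.] 266 [ 0.531 -0.37   0.178] 0.192
top yerbera_tab 0.54 [424. 124.] 243 [ 0.719 -0.264  0.178] 0.192
top sugar 0.58 [278. 212.] 
[... 173 characters left out ...]
1937 [ 0.497 -0.093  0.119] 0.163
top spoon 0.71 [310. 122.] 392 [0.769 0.019 0.013] 0.026
top spoon 0.55 [355. 215.] 1994 [ 0.497 -0.094  0.119] 0.163
top spoon 0.42 [176. 193.] 921 [0.568 0.381 0.046] 0.187
side yerbera 0.62 [294. 157.] 1923 [ 0.708 -0.226  0.128] 0.195
side yerbera 0.57 [400. 154.] 1503 [ 0.354 -0.311  0.139] 0.193
side yerbera_tab 0.55 [351. 129.] 65 [ 0.526 -0.369  0.18 ] 0.192
side sugar 0.85 [343. 252.] 1908 [0.509 0.128 0.109] 0.133
side mate 0.81 [313. 331.] 1219 [0.564 0.363 0.063] 0.186
side tins 0.94 [356. 206.] 1626 [ 0.495 -0.06   0.115] 0.161
side spoon 0.68 [264. 237.] 226 [0.768 0.018 0.015] 0.025
side spoon 0.36 [355. 206.] 1602 [ 0.495 -0.06   0.115] 0.161
```

View pics/top.png

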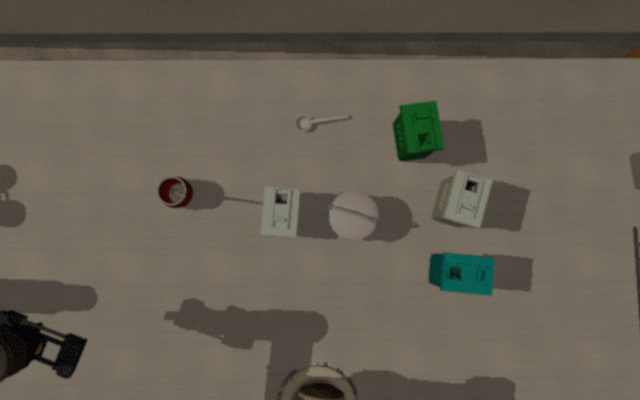

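View pics/side.png

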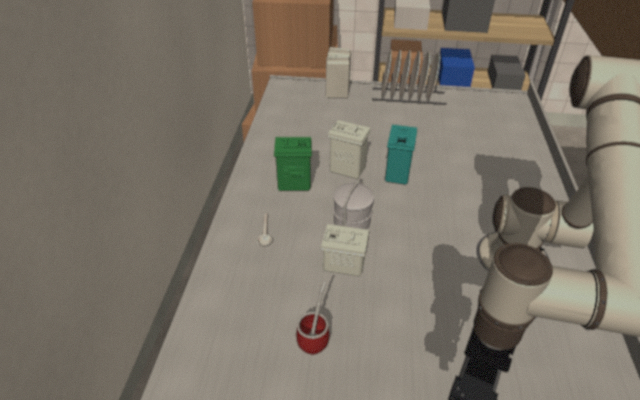

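Top view candidates:
- white tall canister at (458,198)
- green canister at (419,129)
- turquoise canister at (463,270)
- white short sugar canister at (278,212)
- tall whitish box in the side view at (338,73), far end

By the description I choose the white tall one at (458,198). Next I'll measure it and check it in a close crop.

```bash
python3 - <<'E'
from h import *
f=np.load("pics/side.npz"); print("side 338,73:",f["W"][73,338].round(3))
f=np.load("pics/top.npz"); im,W=f["im"],f["W"]
cv2.imwrite("pics/crop.png",cv2.resize(im[155:240,410:530],None,fx=6,fy=6,interpolation=cv2.INTER_CUBIC)[:,:,::-1])
sel=np.linalg.norm(W[...,:2]-[0.533,-0.36],axis=-1)<0.1
lid=W[sel&(W[...,2]>.160)&(W[...,2]<.2)]
r=cv2.minAreaRect((lid[:,:2]*1000).astype(np.float32)); print("lid",r,np.median(lid[:,2]))
print("box",cv2.boxPoints(r).round(0).tolist())
tab=W[sel&(W[...,2]>.183)]; print("tab",len(tab),tab.mean(0),tab.min(0),tab.max(0))
low=W[sel&(W[...,2]>.155)&(W[...,2]<.168)]; print("low",len(low),np.median(low,0))
for n,z in(("near",.02),):
  o=W[(W[...,2]>z)&(np.linalg.norm(W[...,:2]-[0.533,-0.36],axis=-1)<.25)&~sel]; print(len(o))
E
```

```text
side 338,73: [ 0.615 -0.902  0.117]
lid ((533.3759155273438, -370.4898376464844), (92.39970397949219, 124.67020416259766), 73.02900695800781) 0.17326252230314565
box [[460.0, -396.0], [580.0, -433.0], [606.0, -344.0], [487.0, -308.0]]
tab 50 [ 0.51919661 -0.36674815  0.18738144] [ 0.48862448 -0.39957628  0.18309702] [ 0.58602519 -0.34956666  0.19200812]
low 271 [ 0.55867518 -0.37181767  0.16314153]
5057
```

View pics/crop.png

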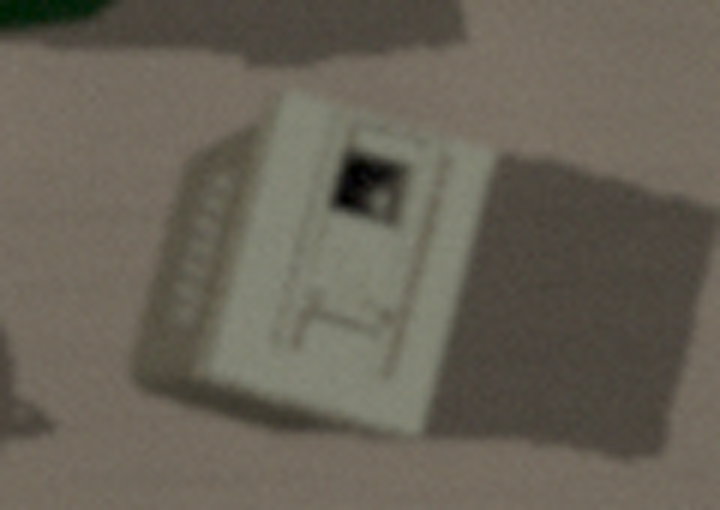

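The crop confirms a white tall canister. Its opening is at about crop (368,185), i.e. image (471,186), and the thumb tab at crop (345,318), i.e. image (467,208), so +x points up-image and slightly right (world yaw about -17°). The lid measures 125x92 mm at z 0.173, which matches the description. Now I'll move above it at a safe height with the fingers closed.

Call:
send_rows --increments '[[0,[0,0,-26],0],[0,[0,0,-26],0],[0,[0,0,-25],0],[0,[26.5,28.3,0],0],[0,[26.5,28.3,0],0],[0,[26.5,28.3,0],0],[0,[26.5,28.3,0],0],[0,[26.5,28.3,0],0],[0,[26.5,28.3,0],0],[0,[26.5,28.3,0],0],[0,[26.5,28.3,0],0],[0,[26.5,28.3,0],0],[0,[26.5,28.3,0],0],[0,[26.5,28.3,0],0],[0,[26.5,28.3,0],0],[0,[0,0,0],0]]' --squeeze 5

```text
time_s: 2.4
tool_pos: [0.4008, 0.1464, 0.2998]
ee_rot: [0.982, -0.188, 0.0, 0.0]
contact_force: [0.0, 0.2, -0.8]
opening: 0.0008
gripper_force: 0.0
```

Call:
send_rows --increments '[[0,[19.7,36.6,0],0],[0,[19.7,36.6,0],0],[0,[19.7,36.6,0],0],[0,[19.7,36.6,0],0],[0,[19.7,36.6,0],0],[0,[19.7,36.6,0],0],[0,[19.7,36.6,0],0],[0,[19.7,36.6,0],0],[0,[19.7,36.6,0],0],[0,[19.7,36.6,0],0],[0,[19.7,36.6,0],0],[0,[19.7,36.6,0],0],[0,[0,0,0],-4.4],[0,[0,0,0],0],[0,[0,0,0],0]]'

```text
time_s: 3.9
tool_pos: [0.4601, -0.3451, 0.2995]
ee_rot: [0.989, -0.148, -0.0, -0.0]
contact_force: [0.6, -0.3, -1.2]
opening: 0.0005
gripper_force: 0.0
```

```bash
cat > m.py <<'E'
from h import *
import sys
s=state(); im,d=capture("wrist"); W=pts("wrist",d)
R=lambda q: __import__("scipy.spatial.transform",fromlist=["Rotation"]).Rotation.from_quat(q).as_matrix()
print(s["tool_pos"].round(4),R(s["ee_rot"]).round(3).tolist(),s["qpos"].round(2),s["contact_force"].round(2),s["opening"],s["time_s"])
cv2.imwrite(sys.argv[1],im[:,:,::-1]); np.savez("pics/wrist.npz",im=im,W=W)
for q in("yerbera","yerbera_tab"):
    for r in finder.silhouettes(q,"wrist")[:3]:
        m=r["mask"]; print(q,round(r["p"],2),np.round(r["pixel"]),m.sum(),np.nanmedian(W[m],0).round(3))
sel=(W[...,2]>.165)&(W[...,2]<.196)&(np.linalg.norm(W[...,:2]-[.533,-.37],axis=-1)<.09)
lid=W[sel]; print("n",len(lid),"z",np.median(lid[:,2]))
if len(lid)>50:
    r=cv2.minAreaRect((lid[:,:2]*1000).astype(np.float32)); print(r,cv2.boxPoints(r).round(0).tolist())
    t=W[sel&(W[...,2]>.1835)]; print("tab",len(t),np.median(t,0).round(4),np.percentile(t,[5,95],axis=0).round(4).tolist())
E
python3 m.py pics/w1.png
```

```text
[ 0.4601 -0.3451  0.2995] [[0.956, -0.294, -0.0], [-0.294, -0.956, 0.0], [-0.0, -0.0, -1.0]] [-0.36  0.26  0.01 -0.   -1.33  1.63] [ 0.59 -0.3  -1.23] 0.0004700546064381445 3.9
yerbera 0.82 [167.  11.] 2383 [ 0.653 -0.254  0.068]
yerbera 0.56 [317.  89.] 18908 [ 0.538 -0.373  0.174]
yerbera_tab 0.67 [317. 101.] 2750 [ 0.529 -0.371  0.178]
n 17580 z 0.17364744168498575
((532.6997680664062, -371.90118408203125), (90.22222900390625, 122.19068145751953), 72.99664306640625) [[461.0, -397.0], [578.0, -433.0], [604.0, -347.0], [487.0, -311.0]]
tab 372 [ 0.512  -0.3654  0.189 ] [[0.507, -0.3764, 0.1878], [0.5172, -0.3544, 0.1902]]
```

View pics/w1.png

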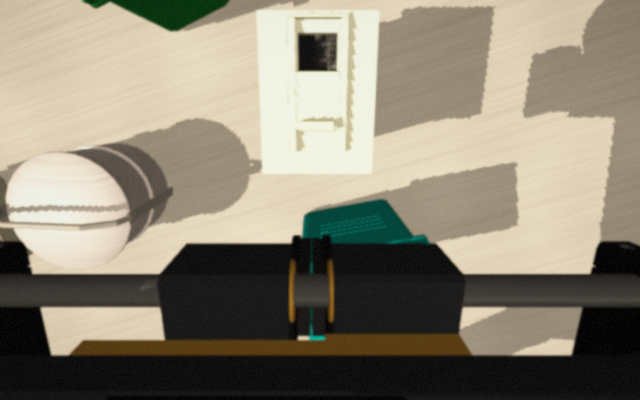

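The wrist view shows the tab at (318,125) and the opening at (318,52), with the fingers at (312,290). The lid centre is (532.7,-371.9) mm at yaw -17°. The tab sits 21.7 mm behind the centre, so the joint is at about 0, and heights match. I'll descend behind the tab between the rails.

Call:
send_rows --increments '[[0,[15,2.2,0],0],[0,[14,2.2,0],0],[0,[0,0,30],0],[0,[0,0,30],0],[0,[0,0,25],0],[0,[0,0,15],0],[0,[0,0,8],0],[0,[0,0,5],0],[0,[0,0,3],0],[0,[0,0,0],0],[0,[0,0,0],0]]'

```text
time_s: 5.15
tool_pos: [0.4868, -0.3585, 0.1844]
ee_rot: [0.989, -0.148, 0.001, 0.0]
contact_force: [0.3, 0.4, -0.1]
opening: 0.0007
gripper_force: 0.0
```

```bash
python3 m.py pics/w2.png
```

```text
[ 0.4868 -0.3585  0.1844] [[0.956, -0.293, 0.001], [-0.293, -0.956, -0.001], [0.002, 0.0, -1.0]] [-0.37  0.38 -0.1   0.   -1.09  1.64] [ 0.34  0.39 -0.1 ] 0.0007383020655071534 5.15
yerbera 0.87 [310. 126.] 41426 [ 0.546 -0.376  0.173]
yerbera 0.69 [103.  15.] 5336 [ 0.653 -0.257  0.071]
yerbera 0.69 [311. 337.] 72 [ 0.395 -0.331  0.12 ]
yerbera_tab 0.71 [309. 166.] 6763 [ 0.529 -0.371  0.178]
n 37887 z 0.17338910906767058
((535.426513671875, -373.04583740234375), (90.48275756835938, 115.93307495117188), 72.85533905029297) [[467.0, -399.0], [577.0, -433.0], [604.0, -347.0], [493.0, -313.0]]
tab 1420 [ 0.5109 -0.3642  0.1887] [[0.4948, -0.3766, 0.1854], [0.5175, -0.3548, 0.1937]]
```

View pics/w2.png

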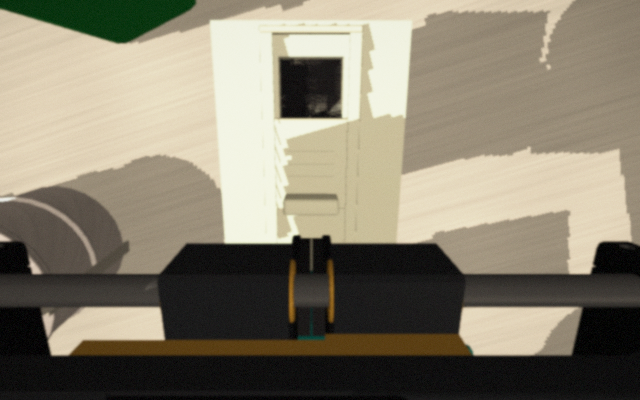

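The fingertip (311,237) is centred behind the tab (311,203), and the force reads about zero. I'll push slowly along +x.

Call:
send_rows --increments '[[0,[4,0,1],0],[0,[4,0,0],0],[0,[2,0,0],0],[0,[2,0,0],0],[0,[2,0,0],0],[0,[2,0,0],0],[0,[2,0,0],0],[0,[2,0,0],0],[0,[2,0,0],0],[0,[2,0,0],0],[0,[0,0,0],0]]'

```text
time_s: 6.4
tool_pos: [0.5097, -0.3655, 0.1825]
ee_rot: [0.989, -0.148, 0.0, 0.0]
contact_force: [-1.1, -1.0, -0.3]
opening: 0.0004
gripper_force: 0.0
```

Call:
send_rows --increments '[[0,[2,0,0],0],[0,[2,0,0],0],[0,[2,0,0],0],[0,[2,0,0],0],[0,[2,0,0],0],[0,[2,0,0],0],[0,[2,0,0],0],[0,[2,0,0],0],[0,[2,0,0],0],[0,[0,0,0],0]]'

```text
time_s: 7.4
tool_pos: [0.527, -0.3708, 0.1826]
ee_rot: [0.989, -0.148, 0.0, 0.0]
contact_force: [0.5, -1.0, 0.1]
opening: 0.0006
gripper_force: 0.0
```

```bash
python3 m.py pics/w3.png
```

```text
[ 0.527  -0.3708  0.1826] [[0.956, -0.293, 0.001], [-0.293, -0.956, -0.0], [0.001, 0.0, -1.0]] [-0.36  0.45  0.    0.   -1.13  1.64] [ 0.45 -0.95  0.09] 0.0006187857498871673 7.4
yerbera 0.83 [311. 177.] 23560 [ 0.564 -0.382  0.174]
yerbera 0.6 [88. 44.] 16690 [ 0.658 -0.29   0.138]
yerbera_tab 0.7 [311. 187.] 6764 [ 0.559 -0.38   0.178]
n 23329 z 0.1738022447987773
((532.0069580078125, -371.9759826660156), (90.59642028808594, 122.95731353759766), 72.94756317138672) [[460.0, -397.0], [577.0, -433.0], [604.0, -347.0], [487.0, -311.0]]
tab 1391 [ 0.5412 -0.3743  0.1887] [[0.5351, -0.3858, 0.1846], [0.5475, -0.3649, 0.1938]]
```

View pics/w3.png

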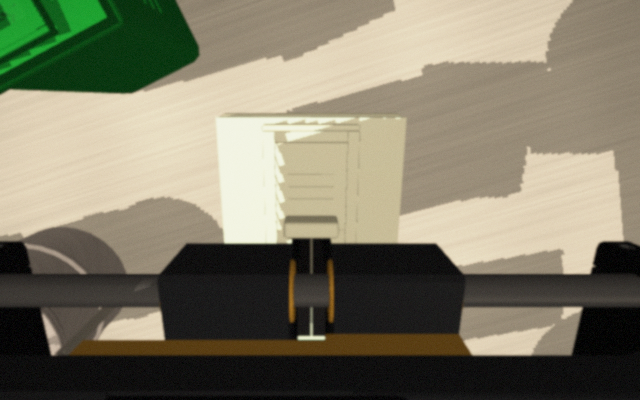

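The latch now covers the opening, with the tab at (311,227) touching the fingertip, and the canister hasn't moved. About 5–6 mm of travel remains, in 1 mm steps.

Call:
send_rows --increments '[[0,[1,0,0],0],[0,[1,0,0],0],[0,[1,0,0],0],[0,[1,0,0],0],[0,[0.5,0,0],0],[0,[0,0,0],0]]'

```text
time_s: 8.15
tool_pos: [0.531, -0.372, 0.1826]
ee_rot: [0.989, -0.148, 0.0, 0.0]
contact_force: [-0.1, -0.6, 0.1]
opening: 0.0008
gripper_force: 0.1
```

Call:
send_rows --increments '[[0,[0.5,0,0],0],[0,[0,0,0],0]]'

```text
time_s: 8.35
tool_pos: [0.531, -0.372, 0.1825]
ee_rot: [0.989, -0.148, -0.0, -0.0]
contact_force: [-1.7, 0.1, 0.1]
opening: 0.0002
gripper_force: 0.7
```

Call:
send_rows --increments '[[0,[0.5,0,0],0],[0,[0,0,0],0]]'

```text
time_s: 8.55
tool_pos: [0.5312, -0.3721, 0.1825]
ee_rot: [0.989, -0.148, -0.001, -0.0]
contact_force: [-2.6, 1.2, 1.5]
opening: 0.0001
gripper_force: 1.4
```

```bash
python3 m.py pics/w4.png; python3 - <<'E'
from h import *
f=[]
for i in range(8):
    capture("wrist"); f.append(state()["contact_force"])
print(np.mean(f,0).round(2),np.std(f,0).round(2))
E
```

```text
[ 0.5312 -0.3721  0.1825] [[0.956, -0.293, -0.001], [-0.293, -0.956, 0.001], [-0.001, -0.0, -1.0]] [-0.36  0.45  0.01  0.   -1.13  1.64] [-2.56  1.18  1.53] 7.707190329529594e-05 8.55
yerbera 0.95 [90. 49.] 17784 [ 0.659 -0.292  0.143]
yerbera 0.93 [309. 182.] 22324 [ 0.566 -0.383  0.174]
n 21615 z 0.1739661304823258
((534.3753051757812, -372.6783752441406), (90.5046615600586, 118.66063690185547), 72.95926666259766) [[464.0, -399.0], [578.0, -433.0], [604.0, -347.0], [491.0, -312.0]]
tab 1393 [ 0.5455 -0.3757  0.1887] [[0.5393, -0.3871, 0.1847], [0.5518, -0.366, 0.1938]]
[-2.9   0.99  1.69] [0.57 0.6  0.37]
```

View pics/w4.png

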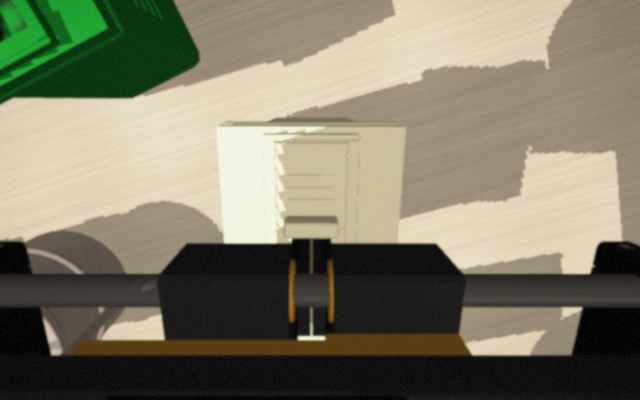

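The tool has stalled at the stop with a reaction of about 3 N, so the latch is against its end and the lid outline hasn't moved. I'll back off gently and then rise.

Call:
send_rows --increments '[[0,[-1,0,0],0],[0,[-2,0,0],0],[0,[-4,0,0],0],[0,[-8,0,0],0],[0,[-10,0,0],0],[0,[-5,0,-10],0],[0,[0,0,-25],0],[0,[0,0,-30],0],[0,[0,0,-30],0],[0,[-20,0,-22],0],[0,[-20,0,0],0],[0,[0,0,0],0],[0,[0,0,0],0]]'

```text
time_s: 10.4
tool_pos: [0.4646, -0.3517, 0.3005]
ee_rot: [0.989, -0.148, 0.001, 0.0]
contact_force: [0.4, -0.4, -0.2]
opening: 0.0005
gripper_force: 0.0
```

```bash
python3 m.py pics/w5.png; python3 - <<'E'
import cv2; i=cv2.imread("pics/w5.png"); cv2.imwrite("pics/w5c.png",cv2.resize(i[0:200,220:420],None,fx=3,fy=3))
E
```

```text
[ 0.4646 -0.3517  0.3005] [[0.956, -0.293, 0.002], [-0.293, -0.956, -0.001], [0.002, 0.0, -1.0]] [-0.37  0.27  0.03  0.   -1.33  1.64] [ 0.39 -0.43 -0.15] 0.0005415675236964897 10.4
yerbera 0.76 [352. 224.] 3285 [ 0.39  -0.379  0.079]
yerbera 0.74 [309. 100.] 18488 [ 0.537 -0.373  0.173]
yerbera 0.63 [158.  12.] 3474 [ 0.653 -0.256  0.087]
yerbera_tab 0.76 [312.  59.] 2842 [ 0.564 -0.381  0.177]
n 18371 z 0.1725947445310935
((532.2435913085938, -371.9130859375), (90.57722473144531, 122.12791442871094), 72.90694427490234) [[461.0, -397.0], [577.0, -433.0], [604.0, -347.0], [487.0, -311.0]]
tab 382 [ 0.5457 -0.3761  0.188 ] [[0.5407, -0.3872, 0.1869], [0.5508, -0.3651, 0.1893]]
```

View pics/w5c.png

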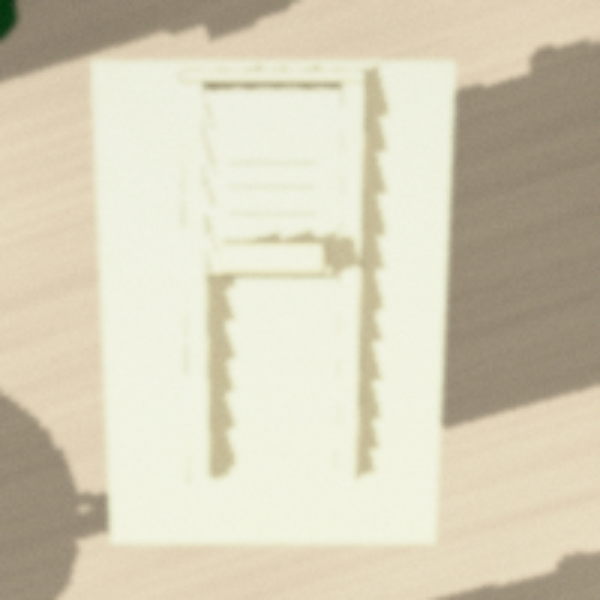

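The close-up shows the latch plate up against the end stop (crop row 85) with the opening fully covered. The tab is 14.0 mm from the lid centre, which is the fully shut position, and the canister is where it was.

```bash
python3 -c "
from plant import sign_off; print(sign_off())"
```

```text
the job is handed in; nothing more can be done
None
```

The yerbera's latch is fully shut: the tab measured 14.0 mm past the lid centre, the shut position. The canister stands where it was, nothing else was touched, the arm is withdrawn, and the job was handed in at about 10.5 s.

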